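Pack the castor kit and the guide-wheel kit

ROBOT

A 6-joint arm with a two-finger parallel gripper is mounted at the origin on the work surface. World frame = base frame: x ahead of the robot, y to its left, z up, the work surface at z = 0. Lengths are in m, angles in rad, forces in N, time in s.
With the tool pointing down it reaches from about 0.25 to 0.775 m from the base axis. Payload 4 kg.
Tool frame: the origin (TCP) lies at the very end of the fingers, on their centre line; the grasp point (between the pads) lies 19 mm behind it; z points along the fingers, y is the direction in which the jaws open and shut (so a half turn about z gives the same grasp; the last joint's range is limited). The gripper opens to 94 mm and grips with 3 to 60 N. Pads are 16 mm wide; open, the fingers measure 119 mm over their backs; the gripper's body (75 mm by 177 mm) begins 78 mm behind the grasp point.
Start: joints at [-1.405, 0.087, 1.371, -0, 1.684, -0.103], TCP at [0.146, -0.53, 0.166] pointing down, gripper open.
Joint ranges: [-3.1, 3.1], [-0.76, 2.03], [0.27, 2.55], [-1.08, 4.22], [0.17, 2.65], [-2.57, 2.57]. Speed limits (rad/s): [2.79, 2.79, 3.14, 3.14, 3.14, 3.14].

INTERFACE

Orientations are given as a 3x3 rotation matrix whose columns are the frame's x, y, z axes.
In Python, from bench import ctrl gives the robot as it stands.
- The arm moves only by the shell command python3 -m handwheel 'ROWS' [FORCE]. ROWS is JSON, a list of rows, each an object with "xyz": the shift along the world's x, y, z in m, a list of three; "spin": the turn about the world's z in rad; "fingers": the finger opening in m, from 0 to 0.094. In form: [{"xyz": [tx, ty, tz], "spin": spin, "fingers": fingers}, ...]. A call has 1 to 20 rows; each row is the pose to reach, as a shift and turn from the pose measured when the call began; what a row does not reach only later rows make up. A row lasts 1/8 s, in which the tool goes at most 62.5 mm and 10.7 degrees, less where a joint would pass 70% of its speed; a pose out of reach is approached as far as the arm can. A call with a gripper value outside its range is refused whole. The fingers move at their own pace and stop on an object; FORCE is the grip in N (left out, the last holds). Time passes only in rows, so rows that repeat a pose let the fingers close. It gives the time, the measured TCP pose, the force and the opening at its end, in the units of the state.
- ctrl.observe(): the state, without advancing time (a new reading comes with each control period).
- ctrl.get_image(name): name is "scene" or "top"; returns the picture (420x560x3 uint8, blue, green, red); there is no depth.
- ctrl.camera_model(name): a dict with "fx", "fy", "cx", "cy" (pixels), "R" (3x3) and "t" (3): a world point X has camera coordinates R X + t. Camera axes: x right, y down, z forward; pixel columns grow to the right and rows downward; lengths in m; the calibration is good to about 2 mm. A picture is of the moment at which its call begins. camera_model takes no time and is no camera call.
- ctrl.close_job(): hands the job in, once; it reports no verdict.
The state is a dict: "t": time; "joint_positions": joint angles; "joint_vel": joint speeds; "tau": joint torques, N m; "eef_pos": TCP position; "eef_rot": TCP orientation; "contact_force": force on the tool from outside, world axes, zero at the start; "ft_torque": the same for the moment, N m; "grip_width": finger opening in m.
Only numpy, scipy, OpenCV 4.12 (cv2) and the standard library are available. Lean on these libraries where they do the work, as an engineer would, in place of code of your own. Each camera call takes 0.05 s, during which the arm holds its last target. There are 200 camera calls.

TASK

Make up two mail-order kits from the loose stock on the bench. The castor kit goes in the long three-compartment carton: the large wheel in its biggest compartment (at one end), the U-shaped steel fork in the middle one and the headed axle pin in the smallest one (at the other end); the guide-wheel kit goes in the short two-compartment carton: the small wheel in its bigger compartment and the bearing block in its narrow one. Each piece must sit flat on the carton's floor the way up it stands now, inside its compartment and not on the walls; leave the drawer knob, the paint tin and the glue bottle where they are.

Things in the scene. Friction and masses are not known exactly. Their poses are not given: they have to be found in the camera images.
- long_carton: Shallow open cardboard carton, fixed, 224 (x) x 92 (y) x 18 mm high; floor, walls, dividers 4 mm thick, dividers as high as walls. Origin: centre of underside, z up, x lengthwise. Three compartments in a row along x, all 84 mm in y, centred on y = 0: biggest 88 mm long, centre x = -64 mm; middle 64 mm long, centre x = +16 mm; smallest 56 mm long, centre x = +80 mm.
- short_carton: Shallow open cardboard carton, fixed, 134 (x) x 92 (y) x 18 mm high; floor, walls, divider 4 mm thick, divider as high as walls. Origin: centre of underside, z up, x lengthwise. Two compartments in a row along x, both 84 mm in y, centred on y = 0: bigger 72 mm long, centre x = -27 mm; narrow 50 mm long, centre x = +38 mm.
- large_wheel: Large castor wheel lying flat on its side: black rubber tyre, grey hub, steel centre; diameter 64 mm, 34 mm high, 0.14 to 0.28 kg. Origin: centre of its underside, z up (wheel axis).
- small_wheel: Small wheel of the same kind lying flat on its side: black rubber tyre, grey hub; diameter 44 mm, 34 mm high, 0.08 to 0.15 kg. Origin: centre of its underside, z up (wheel axis).
- fork: U-shaped steel castor fork on its base plate, open at the top: base 56 (x) x 40 (y) x 5 mm, two upright cheeks 36 mm long in x, 4 mm thick, outer faces at y = +-20 mm, 51 mm high; 0.15 to 0.31 kg. Grip it over both cheeks, along its y. Origin: centre of underside, z up. Its compartment has most room for it with its x along the carton's y.
- axle_pin: Steel axle pin standing upright on its head: head diameter 40 mm, 8 mm thick, at the bottom; shank diameter 18 mm, up to 62 mm high; 0.10 to 0.21 kg. Origin: centre of the head's underside, z up (pin axis).
- bearing_block: Grey pillow-block bearing on its foot: foot 64 (x) x 26 (y) x 12 mm; round housing on it, 40 mm diameter, 26 mm thick in y, bore along y, top 42 mm high; 0.15 to 0.31 kg. Grip it on its two flat faces, along its y. Origin: centre of underside, z up. Fits its compartment only with its x along the carton's y.
- drawer_knob: Bystander among the stock: turned wooden drawer knob, 42 mm across, 40 mm high, standing loose. Not wanted in either kit. Origin: centre of its underside.
- paint_tin: Bystander beyond the cartons: closed round tin, 72 mm diameter, 85 mm high, standing loose. Origin: centre of its underside.
- glue_bottle: Bystander beyond the cartons: white bottle, 52 mm diameter, 100 mm high, standing loose. Origin: centre of its underside.
Not all that is in view belongs to the job. Leave any pink look-alike of the axle_pin alone. What is shaped like the fork but orange is not meant.

How it is judged:
At the end, for the whole second after the job is handed in: Each piece at rest, upright within 7 degrees, under 6 mm off the floor of its own compartment, centre off the compartment's by at most (carton x/y, mm): large wheel 15/13, fork 15/25, pin 11/25, small wheel 17/23, bearing block 15/13. Bystanders moved under 20 mm (x of large_wheel in the frame of long_carton between -0.079 and -0.049 m and y of large_wheel in the frame of long_carton between -0.013 and 0.013 m and z of large_wheel in the frame of long_carton between 0 and 0.01 m and angle between each of large_wheel, fork, axle_pin, small_wheel, bearing_block's own z axis and vertical below 0.12 rad and linear speed of each of large_wheel, fork, axle_pin, small_wheel, bearing_block below 0.02 m/s and x of fork in the frame of long_carton between 0.001 and 0.031 m and y of fork in the frame of long_carton between -0.025 and 0.025 m and z of fork in the frame of long_carton between 0 and 0.01 m and x of axle_pin in the frame of long_carton between 0.069 and 0.091 m and y of axle_pin in the frame of long_carton between -0.025 and 0.025 m and z of axle_pin in the frame of long_carton between 0 and 0.01 m and x of small_wheel in the frame of short_carton between -0.044 and -0.01 m and y of small_wheel in the frame of short_carton between -0.023 and 0.023 m and z of small_wheel in the frame of short_carton between 0 and 0.01 m and x of bearing_block in the frame of short_carton between 0.023 and 0.053 m and y of bearing_block in the frame of short_carton between -0.013 and 0.013 m and z of bearing_block in the frame of short_carton between 0 and 0.01 m and distance of each of drawer_knob, paint_tin, glue_bottle from where it was at the start of the episode below 0.02 m); the robot touches nothing.
It fails at once if the wooden drawer knob is pushed away or knocked over (distance of drawer_knob from where it was at the start of the episode above 0.02 m or angle between drawer_knob's own z axis and vertical above 0.5 rad).
It fails at once if the paint tin is pushed away or knocked over (distance of paint_tin from where it was at the start of the episode above 0.02 m or angle between paint_tin's own z axis and vertical above 0.5 rad).
It fails at once if the glue bottle is pushed away or knocked over (distance of glue_bottle from where it was at the start of the episode above 0.02 m or angle between glue_bottle's own z axis and vertical above 0.5 rad).
It also fails if it takes over 122 s, if anything falls off the work surface, if the arm or the gripper's body presses on something with over 40 N, if the wrist force passes 120 N, or if a joint passes its speed limit or range.

## Working session

There is one attempt and no reset: what is moved stays moved. The work goes in short steps, Python scripts to look and compute and a shell command to move; the robot and the scene stay as the last step left them, time stands still between calls to the robot, and variables do not carry over. Pictures are saved under pics/ and viewed, about 12 in all and at most 16, crops included, and the job is handed in when it is done.

```bash
mkdir -p pics
python3 - <<'E'
from bench import ctrl
import cv2
for n in("scene","top"):
    cv2.imwrite(f"pics/{n}0.png",ctrl.get_image(n)); m=ctrl.camera_model(n); print(n,m)
s=ctrl.observe(); print(s['t'],s['eef_pos'],s['eef_rot'],s['grip_width'])
E
```

```text
scene {'fx': 443.48096130785024, 'fy': 443.48096130785024, 'cx': 285.01123018189367, 'cy': 212.6946502686365, 'R': array([[ 0.84492359,  0.53467502,  0.01505804],
       [ 0.44776486, -0.69162291, -0.56671367],
       [-0.29259315,  0.48557221, -0.8237772 ]]), 't': array([-0.4328352 , -0.25099235,  1.11148314])}
top {'fx': 422.5299300848249, 'fy': 422.5299300848249, 'cx': 276.88228860355474, 'cy': 209.89261978875626, 'R': array([[ 0.00217775, -0.99997321, -0.00698846],
       [-0.99559579, -0.00151312, -0.09373755],
       [ 0.09372446,  0.00716182, -0.99557242]]), 't': array([-0.03298349,  0.5377187 ,  0.86371345])}
0.1 [ 0.14597212 -0.52969052  0.16484169] [[ 9.64086384e-01  2.65588695e-01 -2.99211702e-04]
 [ 2.65588772e-01 -9.64084502e-01  1.91759055e-03]
 [ 2.20825006e-04 -1.92819020e-03 -9.99998117e-01]] 0.09421712871998046
```

View pics/top0.png

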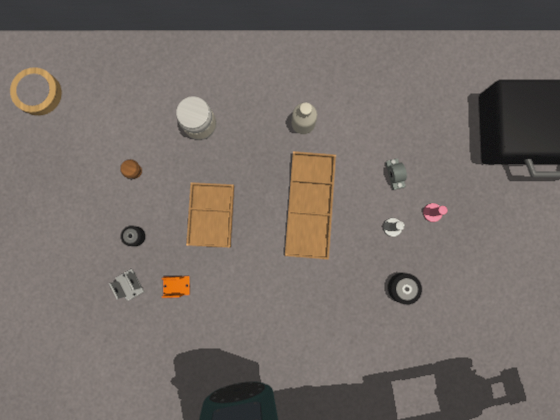

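View pics/scene0.png

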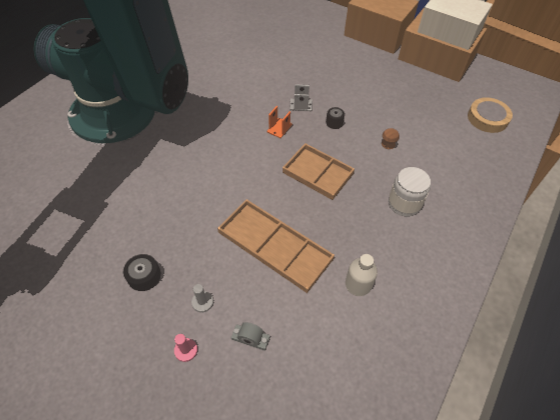

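The cartons' biggest compartments point towards the robot (bottom of the top view). The large wheel is at (405,288), the pin at (394,228), the block at (397,173), the fork at (126,286) and the small wheel at (132,236). The orange fork (177,286) and pink pin (434,212) are decoys. Next, enlarged crops.

```bash
cat > h.py <<'E'
import numpy as np, cv2
from bench import ctrl
def ray(n,u,v,z):
    m=ctrl.camera_model(n);R=np.array(m['R']);t=np.array(m['t'])
    c=-R.T@t; d=R.T@np.array([(u-m['cx'])/m['fx'],(v-m['cy'])/m['fy'],1])
    return c+d*(z-c[2])/d[2]
def proj(n,X):
    m=ctrl.camera_model(n);p=m['R']@np.array(X)+m['t']
    return np.array([m['fx']*p[0]/p[2]+m['cx'],m['fy']*p[1]/p[2]+m['cy']])
def crop(img,u0,v0,w,h,k,out):
    c=cv2.resize(img[v0:v0+h,u0:u0+w],None,fx=k,fy=k,interpolation=cv2.INTER_CUBIC)
    for u in range((u0+9)//10*10,u0+w,10):
        cv2.line(c,(int((u-u0+.5)*k),0),(int((u-u0+.5)*k),12 if u%50 else 30),(0,255,255),1)
        if u%20==0: cv2.putText(c,str(u),(int((u-u0)*k),24),0,.4,(0,255,255),1)
    for v in range((v0+9)//10*10,v0+h,10):
        cv2.line(c,(0,int((v-v0+.5)*k)),(12,int((v-v0+.5)*k)),(0,255,255),1)
        if v%20==0: cv2.putText(c,str(v),(14,int((v-v0+.5)*k)+4),0,.4,(0,255,255),1)
    cv2.imwrite(out,c)
E
python3 - <<'E'
from h import *
t=cv2.imread('pics/top0.png')
crop(t,95,150,110,160,5,'/tmp/a.png');crop(t,360,150,90,160,5,'/tmp/b.png')
a=cv2.imread('/tmp/a.png')[:, :];b=cv2.imread('/tmp/b.png')
o=np.hstack([a,b]);cv2.imwrite('pics/c0.png',cv2.resize(o,None,fx=.75,fy=.75,interpolation=cv2.INTER_AREA))
hsv=cv2.cvtColor(t,cv2.COLOR_BGR2HSV)
m=cv2.inRange(hsv,(8,90,60),(22,255,255))
for c in cv2.findContours(m,0,2)[0]:
    if cv2.contourArea(c)>1200:
        r=cv2.minAreaRect(c); print(r)
        P=np.array([ray('top',*p,.018) for p in cv2.boxPoints(r)]);print(P.round(4).tolist(),P.mean(0),np.linalg.norm(np.diff(P,axis=0),axis=1))
m=ctrl.camera_model('top');print(-m['R'].T@m['t'])
E
```

```text
((209.90272521972656, 214.5564422607422), (44.1638298034668, 63.6258544921875), 3.5763344764709473)
[[0.464, 0.1597, 0.018], [0.5993, 0.1542, 0.018], [0.5934, 0.0599, 0.018], [0.4584, 0.0666, 0.018]] [0.52877844 0.1101036  0.018     ] [0.1353877  0.09452714 0.13518489]
((310.1617126464844, 204.8970489501953), (44.0237922668457, 104.99750518798828), 4.39870548248291)
[[0.4422, -0.0475, 0.018], [0.6659, -0.0647, 0.018], [0.6586, -0.1588, 0.018], [0.4354, -0.1395, 0.018]] [ 0.55050396 -0.1026003   0.018     ] [0.22432348 0.09441165 0.22400325]
((35.0, 91.0), (46.0, 50.0), 90.0)
[[0.8511, 0.5559, 0.018], [0.851, 0.4455, 0.018], [0.7472, 0.4402, 0.018], [0.7472, 0.5495, 0.018]] [0.79913356 0.4977694  0.018     ] [0.11041125 0.10390746 0.109245  ]
[ 0.45447123 -0.03835474  0.91006322]
```

View pics/c0.png

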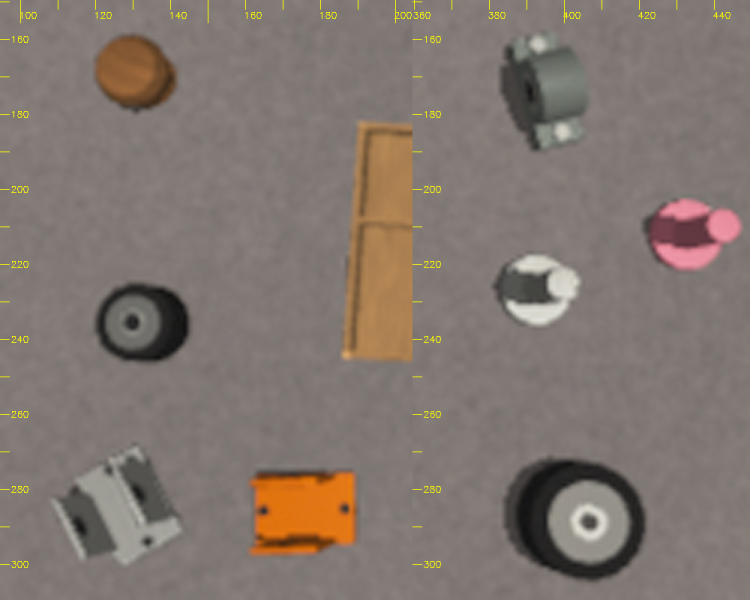

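Run:
```python
from h import *
T=lambda X,Y,z,right=0:ray('top',(360+(X-412.5)/3.75) if right else 95+X/3.75,150+Y/3.75,z)
o={}
o['lw']=T(589,521,.034,1); o['pin_top']=T(563,282,.062,1); o['pin_head']=T(537,290,.008,1); o['sw']=T(132,322,.034)
b1=T(538,43,.014,1);b2=T(563,131,.014,1); o['blk']=(b1+b2)/2; d=b1-b2;print('blk x dir deg',np.degrees(np.arctan2(d[1],d[0])),np.linalg.norm(d))
f1=T(108,470,.005);f2=T(147,542,.005); o['fork']=(f1+f2)/2; d=f1-f2;print('fork x dir deg',np.degrees(np.arctan2(d[1],d[0])),np.linalg.norm(d))
C=[T(*p,.005) for p in((137,447),(182,528),(125,563),(80,482))];o['fork_corners']=sum(C)/4;print('sides',[np.linalg.norm(C[i]-C[i-1]).round(3) for i in range(4)])
d=C[0]-C[1];print(np.degrees(np.arctan2(d[1],d[0])))
s=cv2.imread('pics/scene0.png')
for k,v in o.items():
    print(k,v.round(4)); p=proj('scene',v); print('  scene px',p.round(1))
def fr(c,yaw,pts):
    R=np.array([[np.cos(yaw),-np.sin(yaw)],[np.sin(yaw),np.cos(yaw)]]); return [np.append(R@np.array(p)+c,.018) for p in pts]
pts=fr([.5505,-.1026],-.081,[(-.112,-.046),(-.112,.046),(.112,.046),(.112,-.046),(-.018,.044),(-.018,-.044),(.05,.044),(.05,-.044)])+fr([.529,.110],-.045,[(-.067,-.046),(-.067,.046),(.067,.046),(.067,-.046),(.011,.044),(.011,-.044)])
k=3
big=cv2.resize(s,None,fx=k,fy=k,interpolation=cv2.INTER_CUBIC)
for X in pts+list(o.values())+C+[b1,b2,f1,f2]:
    p=proj('scene',X); cv2.circle(big,tuple(int((q+.5)*k) for q in p),3,(255,0,255),-1)
cv2.imwrite('pics/ov.png',np.hstack([big[630:1080,320:850],np.vstack([big[220:600,690:960],np.zeros((70,270,3),np.uint8)])]))
```

```text
blk x dir deg 14.340909265263955 0.052563831692049236
fork x dir deg 30.355160545228042 0.04655347325380436
sides [np.float64(0.037), np.float64(0.053), np.float64(0.037), np.float64(0.053)]
30.843903135126727
lw [ 0.3752 -0.2983  0.034 ]
  scene px [138.  268.4]
pin_top [ 0.5039 -0.2795  0.062 ]
  scene px [196.2 288.4]
pin_head [ 0.5024 -0.2799  0.008 ]
  scene px [199.8 300.7]
sw [0.4823 0.2723 0.034 ]
  scene px [334.9 112.6]
blk [ 0.6183 -0.2888  0.014 ]
  scene px [248.2 336.6]
fork [0.3794 0.2815 0.005 ]
  scene px [300.  103.6]
fork_corners [0.3799 0.2796 0.005 ]
  scene px [299.8 104.1]
```

View pics/ov.png

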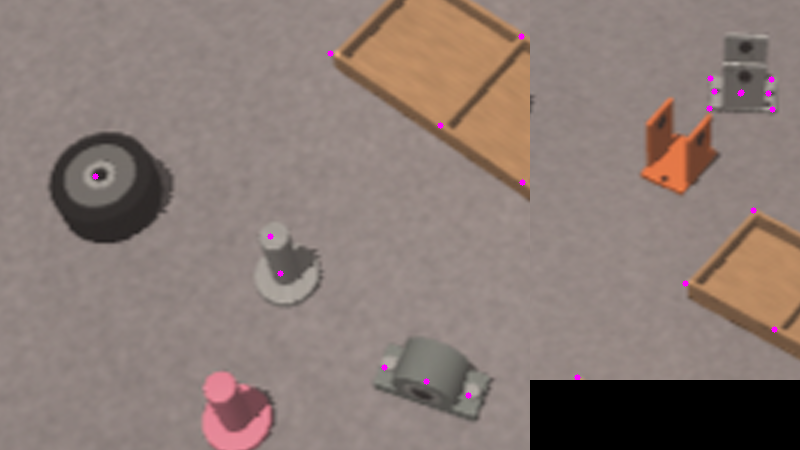

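The re-projected points land within about 3 mm in the second view: hub, pin top and head, block bolts, fork base corners and carton rims. I'll start with the large wheel.

```bash
python3 -m handwheel '[{"xyz":[0.06,0.06,0],"spin":0,"fingers":0.094},{"xyz":[0.1,0.1,0],"spin":0,"fingers":0.094},{"xyz":[0.14,0.14,0],"spin":0,"fingers":0.094},{"xyz":[0.18,0.18,0],"spin":0,"fingers":0.094},{"xyz":[0.229,0.232,0],"spin":0,"fingers":0.094},{"xyz":[0.229,0.232,0],"spin":0,"fingers":0.094},{"xyz":[0.229,0.232,0],"spin":0,"fingers":0.094},{"xyz":[0.229,0.232,-0.04],"spin":0,"fingers":0.094},{"xyz":[0.229,0.232,-0.08],"spin":0,"fingers":0.094},{"xyz":[0.229,0.232,-0.11],"spin":0,"fingers":0.094},{"xyz":[0.229,0.232,-0.13],"spin":0,"fingers":0.094},{"xyz":[0.229,0.232,-0.149],"spin":0,"fingers":0.094},{"xyz":[0.229,0.232,-0.149],"spin":0,"fingers":0.094},{"xyz":[0.229,0.232,-0.149],"spin":0,"fingers":0.094}]' 25; python3 -m handwheel '[{"xyz":[0,0,0],"spin":0,"fingers":0.05},{"xyz":[0,0,0],"spin":0,"fingers":0.05},{"xyz":[0,0,0],"spin":0,"fingers":0.05},{"xyz":[0,0,0],"spin":0,"fingers":0.05},{"xyz":[0,0,0],"spin":0,"fingers":0.05},{"xyz":[0,0,0],"spin":0,"fingers":0.05}]' 25
```

```text
t: 1.85
eef_pos: [0.3746, -0.299, 0.0165]
eef_rot: [[0.965, 0.264, 0.0], [0.264, -0.965, 0.001], [0.0, -0.001, -1.0]]
contact_force: [0.7, 0.1, 0.5]
grip_width: 0.094
t: 2.6
eef_pos: [0.3746, -0.299, 0.0165]
eef_rot: [[0.965, 0.264, 0.0], [0.264, -0.965, 0.001], [0.0, -0.001, -1.0]]
contact_force: [-0.3, -0.0, -0.3]
grip_width: 0.0498
```

Run:
```python
from h import *
s=ctrl.get_image('scene');t=ctrl.get_image('top')
a=cv2.resize(s[200:330,90:260],None,fx=3,fy=3);b=cv2.resize(t[200:420,350:450],None,fx=1.77,fy=1.77)
cv2.imwrite('pics/g1.png',np.hstack([a,b[:390]]) if b.shape[0]>=390 else a)
```

```text
(no output)
```

View pics/g1.png

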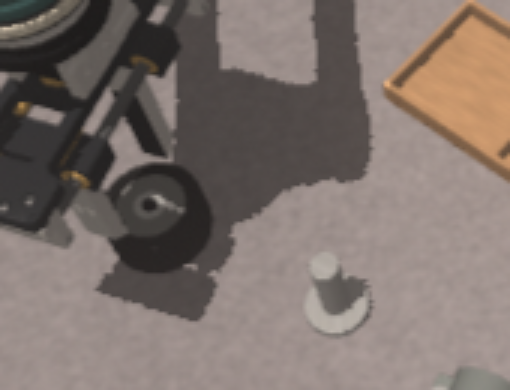

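Run:
```python
from h import *
c=np.array([.3746,-.299,.0165]);y=np.array([.264,-.965,0])
for s in(-.025,.025):
  for z in (0,.04): print(s,z,proj('scene',c+y*s+[0,0,z]))
s=ctrl.observe();print(s['joint_positions'],s['eef_pos'],s['grip_width'])
s=ctrl.get_image('scene');t=ctrl.get_image('top')
a=cv2.resize(s[180:320,70:210],None,fx=4,fy=4,interpolation=cv2.INTER_CUBIC);b=cv2.resize(t[240:400,370:430],None,fx=3.5,fy=3.5)
cv2.imwrite('pics/g2.png',np.hstack([a,b]))
```

```text
-0.025 0 [145.96227965 261.63401457]
-0.025 0.04 [140.72468737 251.38816935]
0.025 0 [133.55699452 284.24662815]
0.025 0.04 [127.62674014 274.58520022]
[-7.92701315e-01  1.12463054e-02  1.75286787e+00  7.85947784e-04
  1.37813477e+00  5.10971816e-01] [ 0.37459952 -0.299047    0.01649305] 0.04986926892137348
```

View pics/g2.png

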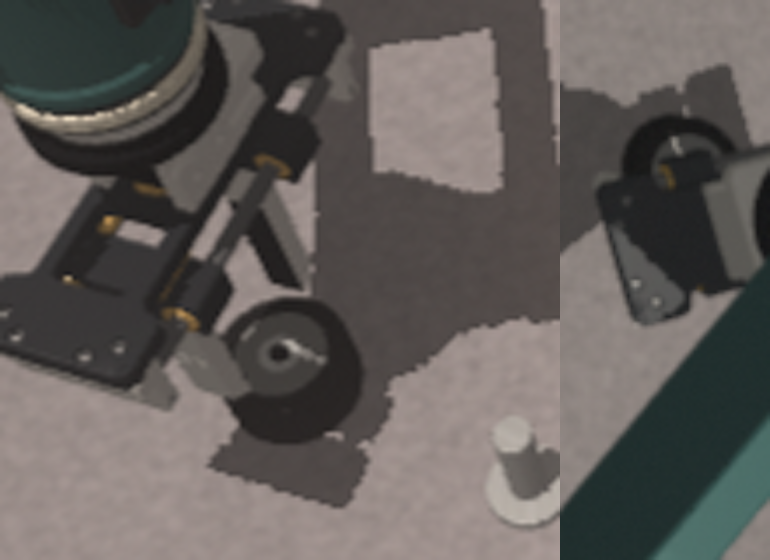

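The reported 50 mm opening doesn't fit a 64 mm wheel, though in the image the fingers look as if they straddle it. A small lift will settle that.

```bash
python3 -m handwheel '[{"xyz":[0,0,0.02],"spin":0,"fingers":0.05},{"xyz":[0,0,0.05],"spin":0,"fingers":0.05},{"xyz":[0,0,0.09],"spin":0,"fingers":0.05},{"xyz":[0,0,0.09],"spin":0,"fingers":0.05},{"xyz":[0,0,0.09],"spin":0,"fingers":0.05}]'
python3 - <<'E'
from h import *
s=ctrl.get_image('scene');t=ctrl.get_image('top')
a=cv2.resize(s[160:320,70:210],None,fx=3.5,fy=3.5,interpolation=cv2.INTER_CUBIC);b=cv2.resize(t[240:400,370:450],None,fx=3.5,fy=3.5)
cv2.imwrite('pics/g3.png',np.hstack([a,b]))
E
```

```text
t: 3.42
eef_pos: [0.3743, -0.2987, 0.1057]
eef_rot: [[0.965, 0.264, -0.001], [0.264, -0.965, 0.002], [-0.0, -0.002, -1.0]]
contact_force: [0.3, -0.1, 0.6]
grip_width: 0.0498
```

View pics/g3.png

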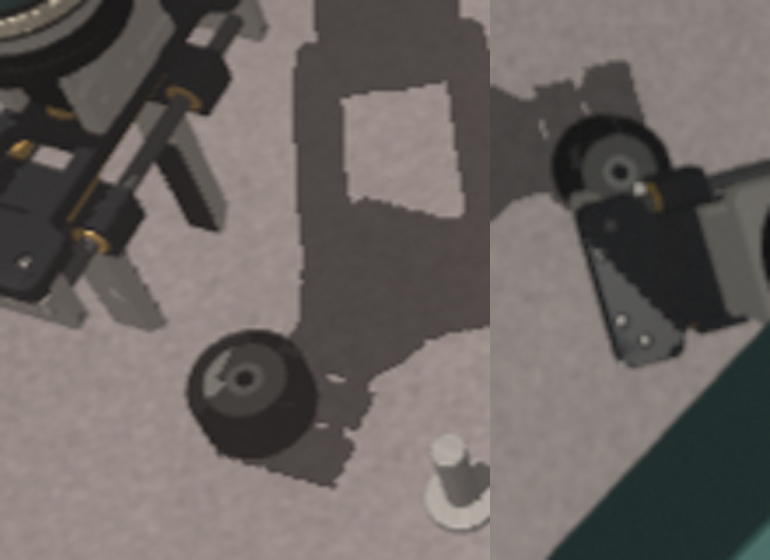

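The wheel was not gripped: the tips cleared it. I'll zoom on the fingertips and compare them with the reported TCP.

Run:
```python
from h import *
s=ctrl.get_image('scene')
crop(s,80,190,65,70,8,'pics/g4.png')
c=ctrl.observe()['eef_pos'];R=np.array(ctrl.observe()['eef_rot'])
for a in(-1,1):
  for w in (-.008,.008):
    for o in (.025,.037): print(a,w,o,proj('scene',c+R[:,1]*a*o+R[:,0]*w).round(1))
```

```text
-1 -0.008 0.025 [129.7 236.2]
-1 -0.008 0.037 [133.  230.7]
-1 0.008 0.025 [137.9 238.5]
-1 0.008 0.037 [141.1 233. ]
1 -0.008 0.025 [115.6 260. ]
1 -0.008 0.037 [112.1 266. ]
1 0.008 0.025 [124.  262.5]
1 0.008 0.037 [120.5 268.5]
```

View pics/g4.png

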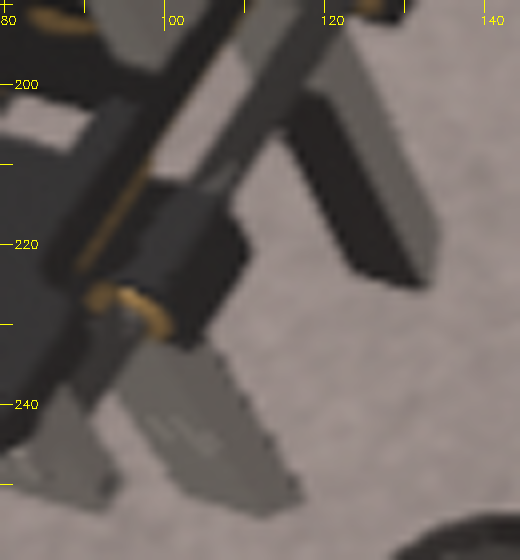

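Run:
```python
from h import *
c=ctrl.observe()['eef_pos'];R=np.array(ctrl.observe()['eef_rot'])
for name,sh in(("asrep",[0,0,0]),("z+45",[0,0,.045]),("rad",[-.033,.022,0])):
  for w in(-.0375,.0375):
    for h in (.097,.14): print(name,w,h,proj('top',c+np.array(sh)-R[:,1]*.0885+R[:,0]*w+[0,0,h]).round(1))
# two-view: finger-tip rays, scene far inner tip at plausible heights
for z in(.1057,.125,.15): print(z,[ray('scene',u,v,z).round(3)[:2] for u,v in((128.3,224.5),(109,253))])
```

```text
asrep -0.0375 0.097 [392.5 336.1]
asrep -0.0375 0.14 [400.  341.9]
asrep 0.0375 0.097 [379.5 291.2]
asrep 0.0375 0.14 [386.  293.9]
z+45 -0.0375 0.097 [400.3 342.1]
z+45 -0.0375 0.14 [408.9 348.7]
z+45 0.0375 0.097 [386.3 294.1]
z+45 0.0375 0.14 [393.8 297.2]
rad -0.0375 0.097 [379.4 356.9]
rad -0.0375 0.14 [386.1 364. ]
rad 0.0375 0.097 [366.5 311.5]
rad 0.0375 0.14 [372.2 315.6]
0.1057 [array([ 0.341, -0.26 ]), array([ 0.354, -0.321])]
0.125 [array([ 0.354, -0.266]), array([ 0.367, -0.325])]
0.15 [array([ 0.371, -0.274]), array([ 0.384, -0.331])]
```

The fingertips in the scene view and the gripper body in the top view agree: the true tip is about 44 mm above the reported z, while x and y are right. I'll go down again around the wheel and calibrate z with a gentle touch on the bench.

```bash
python3 -m handwheel '[{"xyz":[0,0,0],"spin":0,"fingers":0.094},{"xyz":[0,0,0],"spin":0,"fingers":0.094},{"xyz":[0,0,0],"spin":0,"fingers":0.094},{"xyz":[0,0,-0.04],"spin":0,"fingers":0.094},{"xyz":[0,0,-0.08],"spin":0,"fingers":0.094},{"xyz":[0,0,-0.11],"spin":0,"fingers":0.094},{"xyz":[0,0,-0.12],"spin":0,"fingers":0.094},{"xyz":[0,0,-0.125],"spin":0,"fingers":0.094},{"xyz":[0,0,-0.13],"spin":0,"fingers":0.094},{"xyz":[0,0,-0.135],"spin":0,"fingers":0.094},{"xyz":[0,0,-0.137],"spin":0,"fingers":0.094},{"xyz":[0,0,-0.137],"spin":0,"fingers":0.094}]'
for i in 1 2 3 4; do python3 -m handwheel '[{"xyz":[0,0,-0.001],"spin":0,"fingers":0.094},{"xyz":[0,0,-0.002],"spin":0,"fingers":0.094},{"xyz":[0,0,-0.002],"spin":0,"fingers":0.094}]' | grep -E 'eef_pos|force'; done
```

```text
t: 5.08
eef_pos: [0.3738, -0.2982, -0.0323]
eef_rot: [[0.965, 0.264, -0.002], [0.264, -0.965, 0.003], [-0.001, -0.004, -1.0]]
contact_force: [-0.6, -0.3, -0.3]
grip_width: 0.094
eef_pos: [0.3737, -0.2982, -0.0344]
contact_force: [0.1, -0.4, -0.5]
eef_pos: [0.3736, -0.2981, -0.0365]
contact_force: [-0.3, 0.3, 0.2]
eef_pos: [0.3735, -0.298, -0.0386]
contact_force: [0.1, 0.1, 0.8]
eef_pos: [0.3737, -0.2982, -0.0392]
contact_force: [-1.6, 2.7, 8.3]
```

Contact comes at reported z = −0.039, so true z ≈ reported + 0.039. Now raise to 17 mm and grip.

```bash
python3 -m handwheel '[{"xyz":[0,0,0.017],"spin":0,"fingers":0.094},{"xyz":[0,0,0.017],"spin":0,"fingers":0.094},{"xyz":[0,0,0.017],"spin":0,"fingers":0.05},{"xyz":[0,0,0.017],"spin":0,"fingers":0.05},{"xyz":[0,0,0.017],"spin":0,"fingers":0.05},{"xyz":[0,0,0.017],"spin":0,"fingers":0.05},{"xyz":[0,0,0.017],"spin":0,"fingers":0.05},{"xyz":[0,0,0.017],"spin":0,"fingers":0.05}]' 30
```

```text
t: 7.58
eef_pos: [0.3734, -0.2979, -0.0227]
eef_rot: [[0.965, 0.264, -0.003], [0.264, -0.965, 0.004], [-0.002, -0.005, -1.0]]
contact_force: [0.9, 0.1, -2.3]
grip_width: 0.0633
```

```bash
python3 -m handwheel '[{"xyz":[0,0,0.03],"spin":0,"fingers":0.05},{"xyz":[0,0,0.07],"spin":0,"fingers":0.05},{"xyz":[0,0,0.09],"spin":0,"fingers":0.05},{"xyz":[0.02,0.04,0.09],"spin":0,"fingers":0.05},{"xyz":[0.045,0.08,0.09],"spin":0,"fingers":0.05},{"xyz":[0.068,0.12,0.09],"spin":0,"fingers":0.05},{"xyz":[0.09,0.16,0.09],"spin":0,"fingers":0.05},{"xyz":[0.1133,0.2005,0.09],"spin":0,"fingers":0.05},{"xyz":[0.1133,0.2005,0.09],"spin":0,"fingers":0.05},{"xyz":[0.1133,0.2005,0.09],"spin":0,"fingers":0.05},{"xyz":[0.1133,0.2005,0.05],"spin":0,"fingers":0.05},{"xyz":[0.1133,0.2005,0.03],"spin":0,"fingers":0.05},{"xyz":[0.1133,0.2005,0.02],"spin":0,"fingers":0.05},{"xyz":[0.1133,0.2005,0.016],"spin":0,"fingers":0.05},{"xyz":[0.1133,0.2005,0.016],"spin":0,"fingers":0.05}]'
python3 - <<'E'
from h import *
crop(ctrl.get_image('scene'),190,150,150,130,5,'pics/p1.png')
E
```

```text
t: 9.45
eef_pos: [0.4871, -0.098, -0.0061]
eef_rot: [[0.965, 0.263, -0.002], [0.263, -0.965, 0.004], [-0.001, -0.004, -1.0]]
contact_force: [-0.6, 0.4, -2.9]
grip_width: 0.0634
```

View pics/p1.png

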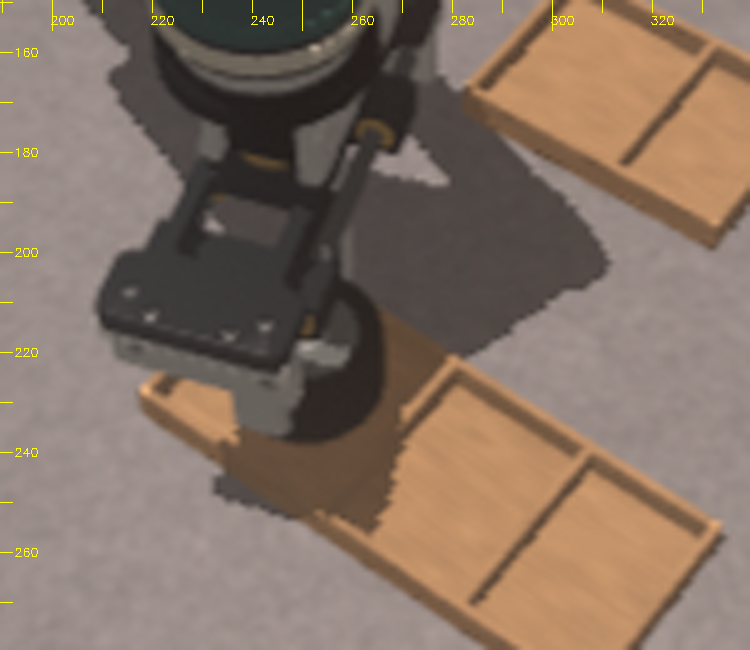

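The wheel hangs inside the biggest compartment. I'll lower it until contact.

```bash
python3 -m handwheel '[{"xyz":[0,0,-0.003],"spin":0,"fingers":0.05},{"xyz":[0,0,-0.006],"spin":0,"fingers":0.05},{"xyz":[0,0,-0.008],"spin":0,"fingers":0.05},{"xyz":[0,0,-0.009],"spin":0,"fingers":0.05},{"xyz":[0,0,-0.009],"spin":0,"fingers":0.05}]'
for i in 1 2 3; do python3 -m handwheel '[{"xyz":[0,0,-0.001],"spin":0,"fingers":0.05},{"xyz":[0,0,-0.001],"spin":0,"fingers":0.05}]' | grep -E 'eef_pos|force'; done
```

```text
t: 10.12
eef_pos: [0.4873, -0.0978, -0.0149]
eef_rot: [[0.965, 0.263, -0.002], [0.263, -0.965, 0.004], [-0.001, -0.004, -1.0]]
contact_force: [-0.2, 0.2, -2.5]
grip_width: 0.0631
eef_pos: [0.4872, -0.0978, -0.016]
contact_force: [-0.1, 0.2, -3.2]
eef_pos: [0.4871, -0.0978, -0.0171]
contact_force: [-0.0, 0.0, -2.6]
eef_pos: [0.487, -0.0978, -0.0182]
contact_force: [-0.4, -0.3, -2.8]
```

```bash
python3 -m handwheel '[{"xyz":[0,0,0],"spin":0,"fingers":0.076},{"xyz":[0,0,0],"spin":0,"fingers":0.076},{"xyz":[0,0,0],"spin":0,"fingers":0.076},{"xyz":[0,0,0.03],"spin":0,"fingers":0.076},{"xyz":[0,0,0.08],"spin":0,"fingers":0.06},{"xyz":[0,0,0.11],"spin":0,"fingers":0.05},{"xyz":[0.016,-0.06,0.11],"spin":0,"fingers":0.05},{"xyz":[0.016,-0.12,0.11],"spin":0,"fingers":0.05},{"xyz":[0.016,-0.1815,0.11],"spin":0,"fingers":0.05},{"xyz":[0.016,-0.1815,0.11],"spin":0,"fingers":0.05},{"xyz":[0.016,-0.1815,0.11],"spin":0,"fingers":0.05},{"xyz":[0.016,-0.1815,0.07],"spin":0,"fingers":0.05},{"xyz":[0.016,-0.1815,0.04],"spin":0,"fingers":0.05},{"xyz":[0.016,-0.1815,0.02],"spin":0,"fingers":0.05},{"xyz":[0.016,-0.1815,0.009],"spin":0,"fingers":0.05},{"xyz":[0.016,-0.1815,0.009],"spin":0,"fingers":0.05}]'
python3 -m handwheel '[{"xyz":[0,0,0],"spin":0,"fingers":0},{"xyz":[0,0,0],"spin":0,"fingers":0},{"xyz":[0,0,0],"spin":0,"fingers":0},{"xyz":[0,0,0],"spin":0,"fingers":0},{"xyz":[0,0,0],"spin":0,"fingers":0},{"xyz":[0,0,0],"spin":0,"fingers":0}]' 30
python3 - <<'E'
from h import *
a=ctrl.get_image('scene'); c=cv2.resize(a[180:330,170:320],None,fx=3,fy=3)
b=cv2.resize(ctrl.get_image('top')[190:265,270:350],None,fx=4,fy=4); b=np.vstack([b,np.zeros((150,320,3),np.uint8)])
cv2.imwrite('pics/p2.png',np.hstack([c,b]))
E
```

```text
t: 12.88
eef_pos: [0.5029, -0.2779, -0.0096]
eef_rot: [[0.964, 0.265, -0.003], [0.265, -0.964, 0.005], [-0.002, -0.005, -1.0]]
contact_force: [0.4, 0.3, 0.2]
grip_width: 0.0496
t: 13.62
eef_pos: [0.5032, -0.2782, -0.0092]
eef_rot: [[0.964, 0.265, -0.003], [0.265, -0.964, 0.004], [-0.002, -0.005, -1.0]]
contact_force: [-0.4, 0.3, 3.1]
grip_width: 0.0175
```

View pics/p2.png

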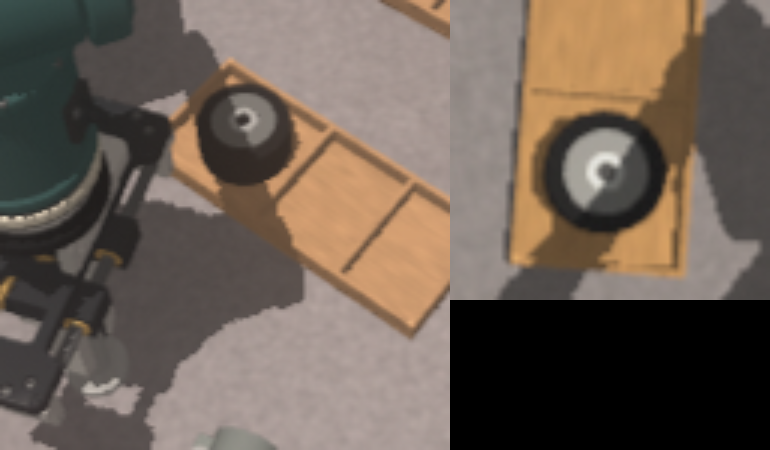

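The large wheel sits in its compartment and the pin is gripped (17.5 mm). Moving the pin to the smallest compartment.

```bash
python3 -m handwheel '[{"xyz":[0,0,0.03],"spin":0,"fingers":0},{"xyz":[0,0,0.07],"spin":0,"fingers":0},{"xyz":[0,0,0.08],"spin":0,"fingers":0},{"xyz":[0.03,0.04,0.08],"spin":0,"fingers":0},{"xyz":[0.06,0.08,0.08],"spin":0,"fingers":0},{"xyz":[0.09,0.12,0.08],"spin":0,"fingers":0},{"xyz":[0.11,0.15,0.08],"spin":0,"fingers":0},{"xyz":[0.127,0.169,0.08],"spin":0,"fingers":0},{"xyz":[0.127,0.169,0.08],"spin":0,"fingers":0},{"xyz":[0.127,0.169,0.08],"spin":0,"fingers":0},{"xyz":[0.127,0.169,0.05],"spin":0,"fingers":0},{"xyz":[0.127,0.169,0.03],"spin":0,"fingers":0},{"xyz":[0.127,0.169,0.015],"spin":0,"fingers":0},{"xyz":[0.127,0.169,0.009],"spin":0,"fingers":0},{"xyz":[0.127,0.169,0.006],"spin":0,"fingers":0},{"xyz":[0.127,0.169,0.006],"spin":0,"fingers":0}]'
for i in 1 2; do python3 -m handwheel '[{"xyz":[0,0,-0.001],"spin":0,"fingers":0},{"xyz":[0,0,-0.001],"spin":0,"fingers":0}]' | grep -E 'eef_pos|force|width'; done
```

```text
t: 15.72
eef_pos: [0.6306, -0.1093, -0.0025]
eef_rot: [[0.964, 0.265, -0.002], [0.265, -0.964, 0.004], [-0.001, -0.004, -1.0]]
contact_force: [-0.7, 0.5, -2.6]
grip_width: 0.0175
eef_pos: [0.6311, -0.1094, -0.0029]
contact_force: [0.7, 0.5, -0.3]
grip_width: 0.0173
eef_pos: [0.6311, -0.1093, -0.0039]
contact_force: [-1.4, -0.3, -0.8]
grip_width: 0.0173
```

```bash
python3 -m handwheel '[{"xyz":[0,0,0],"spin":0,"fingers":0.05},{"xyz":[0,0,0],"spin":0,"fingers":0.05},{"xyz":[0,0,0],"spin":0,"fingers":0.05},{"xyz":[0,0,0.03],"spin":0,"fingers":0.05},{"xyz":[0,0,0.08],"spin":0,"fingers":0.05},{"xyz":[0,0,0.09],"spin":0,"fingers":0.05},{"xyz":[-0.006,-0.06,0.09],"spin":-0.02,"fingers":0.05},{"xyz":[-0.012,-0.12,0.09],"spin":-0.02,"fingers":0.05},{"xyz":[-0.0125,-0.18,0.09],"spin":-0.02,"fingers":0.05},{"xyz":[-0.0125,-0.18,0.09],"spin":-0.02,"fingers":0.05},{"xyz":[-0.0125,-0.18,0.09],"spin":-0.02,"fingers":0.05},{"xyz":[-0.0125,-0.18,0.05],"spin":-0.02,"fingers":0.05},{"xyz":[-0.0125,-0.18,0.02],"spin":-0.02,"fingers":0.05},{"xyz":[-0.0125,-0.18,0],"spin":-0.02,"fingers":0.05},{"xyz":[-0.0125,-0.18,-0.01],"spin":-0.02,"fingers":0.05},{"xyz":[-0.0125,-0.18,-0.015],"spin":-0.02,"fingers":0.05},{"xyz":[-0.0125,-0.18,-0.015],"spin":-0.02,"fingers":0.05}]'
python3 -m handwheel '[{"xyz":[0,0,0],"spin":0,"fingers":0.01},{"xyz":[0,0,0],"spin":0,"fingers":0.01},{"xyz":[0,0,0],"spin":0,"fingers":0.01},{"xyz":[0,0,0],"spin":0,"fingers":0.01},{"xyz":[0,0,0],"spin":0,"fingers":0.01}]' 30
python3 - <<'E'
from h import *
a=ctrl.get_image('scene'); c=cv2.resize(a[180:380,170:350],None,fx=2.5,fy=2.5)
b=cv2.resize(ctrl.get_image('top')[140:265,270:350],None,fx=4,fy=4)
cv2.imwrite('pics/p3.png',np.hstack([c,b]))
E
```

```text
t: 18.35
eef_pos: [0.6191, -0.2895, -0.0181]
eef_rot: [[0.969, 0.246, 0.001], [0.246, -0.969, 0.003], [0.001, -0.003, -1.0]]
contact_force: [0.9, -1.1, 0.7]
grip_width: 0.0503
t: 18.98
eef_pos: [0.6194, -0.2891, -0.0173]
eef_rot: [[0.969, 0.246, 0.001], [0.246, -0.969, 0.003], [0.002, -0.003, -1.0]]
contact_force: [-1.3, 2.8, 5.3]
grip_width: 0.0257
```

View pics/p3.png

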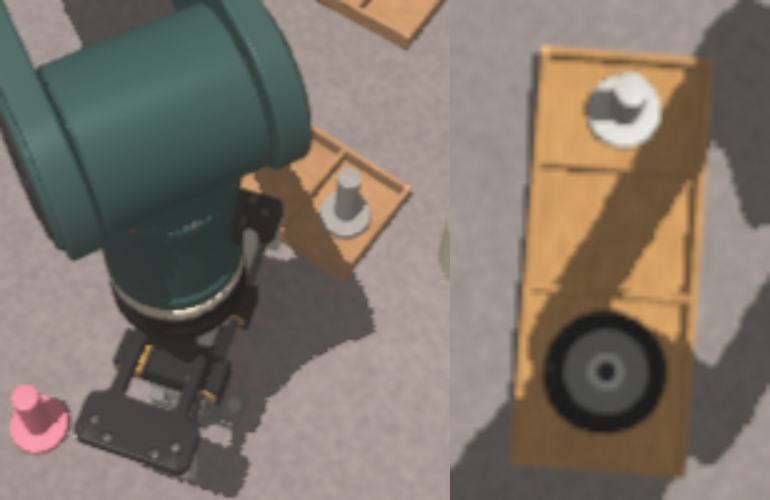

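Pin and wheel stand properly and the block is gripped (25.7 mm). It goes to the short carton, with a turn of +73°.

```bash
python3 -m handwheel '[{"xyz":[0,0,0.03],"spin":0,"fingers":0.01},{"xyz":[0,0,0.08],"spin":0,"fingers":0.01},{"xyz":[0,0,0.11],"spin":0,"fingers":0.01},{"xyz":[-0.005,0.04,0.11],"spin":0.14,"fingers":0.01},{"xyz":[-0.012,0.09,0.11],"spin":0.28,"fingers":0.01},{"xyz":[-0.018,0.14,0.11],"spin":0.43,"fingers":0.01},{"xyz":[-0.025,0.19,0.11],"spin":0.58,"fingers":0.01},{"xyz":[-0.032,0.24,0.11],"spin":0.73,"fingers":0.01},{"xyz":[-0.04,0.29,0.11],"spin":0.88,"fingers":0.01},{"xyz":[-0.045,0.34,0.11],"spin":1.02,"fingers":0.01},{"xyz":[-0.0525,0.38,0.11],"spin":1.16,"fingers":0.01},{"xyz":[-0.0525,0.3975,0.11],"spin":1.277,"fingers":0.01},{"xyz":[-0.0525,0.3975,0.11],"spin":1.277,"fingers":0.01},{"xyz":[-0.0525,0.3975,0.11],"spin":1.277,"fingers":0.01},{"xyz":[-0.0525,0.3975,0.08],"spin":1.277,"fingers":0.01},{"xyz":[-0.0525,0.3975,0.05],"spin":1.277,"fingers":0.01},{"xyz":[-0.0525,0.3975,0.03],"spin":1.277,"fingers":0.01},{"xyz":[-0.0525,0.3975,0.03],"spin":1.277,"fingers":0.01}]'
python3 - <<'E'
from h import *
b=ctrl.get_image('top');crop(ctrl.get_image('scene'),270,120,110,110,5,'pics/p4.png')
E
```

```text
t: 21.32
eef_pos: [0.5652, 0.1068, 0.0102]
eef_rot: [[0.048, 0.999, -0.008], [0.999, -0.048, 0.001], [0.001, -0.008, -1.0]]
contact_force: [-0.5, -0.9, -2.2]
grip_width: 0.0256
```

View pics/p4.png

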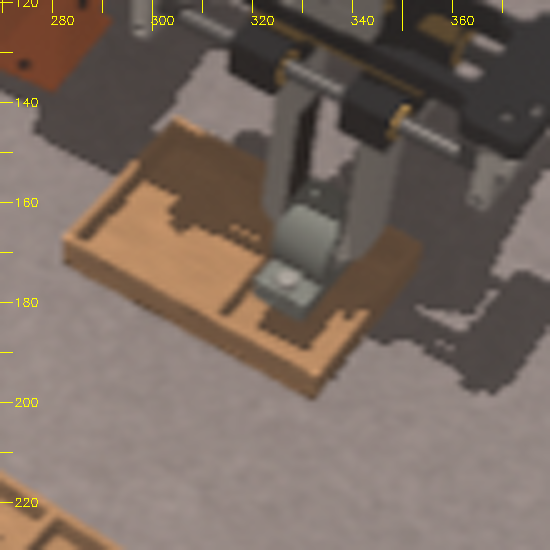

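```bash
python3 -m handwheel '[{"xyz":[0.0015,0.0015,-0.01],"spin":0,"fingers":0.01},{"xyz":[0.0015,0.0015,-0.018],"spin":0,"fingers":0.01},{"xyz":[0.0015,0.0015,-0.021],"spin":0,"fingers":0.01},{"xyz":[0.0015,0.0015,-0.021],"spin":0,"fingers":0.01}]'
for i in 1 2 3; do python3 -m handwheel '[{"xyz":[0,0,-0.001],"spin":0,"fingers":0.01},{"xyz":[0,0,-0.001],"spin":0,"fingers":0.01}]' | grep -E 'eef_pos|force|width'; done
```

```text
t: 21.92
eef_pos: [0.5687, 0.109, -0.0082]
eef_rot: [[0.047, 0.999, -0.003], [0.999, -0.047, 0.002], [0.002, -0.003, -1.0]]
contact_force: [-0.3, 0.7, -2.0]
grip_width: 0.0258
eef_pos: [0.5688, 0.1091, -0.0091]
contact_force: [0.1, 0.7, -1.9]
grip_width: 0.0257
eef_pos: [0.5687, 0.109, -0.0101]
contact_force: [-0.8, 0.5, -1.9]
grip_width: 0.0259
eef_pos: [0.5686, 0.109, -0.0113]
contact_force: [-0.0, 0.3, -2.0]
grip_width: 0.0258
```

```bash
python3 -m handwheel '[{"xyz":[0,0,-0.0015],"spin":0,"fingers":0.01},{"xyz":[0,0,-0.0015],"spin":0,"fingers":0.01},{"xyz":[0,0,-0.0015],"spin":0,"fingers":0.044},{"xyz":[0,0,-0.0015],"spin":0,"fingers":0.044},{"xyz":[0,0,-0.0015],"spin":0,"fingers":0.044},{"xyz":[0,0,0.03],"spin":0,"fingers":0.044},{"xyz":[0,0,0.08],"spin":0,"fingers":0.044},{"xyz":[0,0,0.09],"spin":0,"fingers":0.044},{"xyz":[-0.02,0.04,0.09],"spin":-0.18,"fingers":0.07},{"xyz":[-0.04,0.08,0.09],"spin":-0.36,"fingers":0.07},{"xyz":[-0.06,0.12,0.09],"spin":-0.54,"fingers":0.07},{"xyz":[-0.0865,0.1635,0.09],"spin":-0.72,"fingers":0.07},{"xyz":[-0.0865,0.1635,0.09],"spin":-0.9,"fingers":0.07},{"xyz":[-0.0865,0.1635,0.09],"spin":-1.08,"fingers":0.07},{"xyz":[-0.0865,0.1635,0.09],"spin":-1.2,"fingers":0.07},{"xyz":[-0.0865,0.1635,0.09],"spin":-1.2,"fingers":0.07},{"xyz":[-0.0865,0.1635,0.09],"spin":-1.2,"fingers":0.07}]'
python3 - <<'E'
from h import *
b=ctrl.get_image('top');print(b.shape);crop(ctrl.get_image('scene'),250,60,150,130,5,'pics/p5.png')
E
```

```text
t: 24.8
eef_pos: [0.4818, 0.2724, 0.0781]
eef_rot: [[0.947, 0.32, -0.0], [0.32, -0.947, 0.003], [0.001, -0.003, -1.0]]
contact_force: [0.9, -0.5, -0.3]
grip_width: 0.0698
(420, 560, 3)
```

View pics/p5.png

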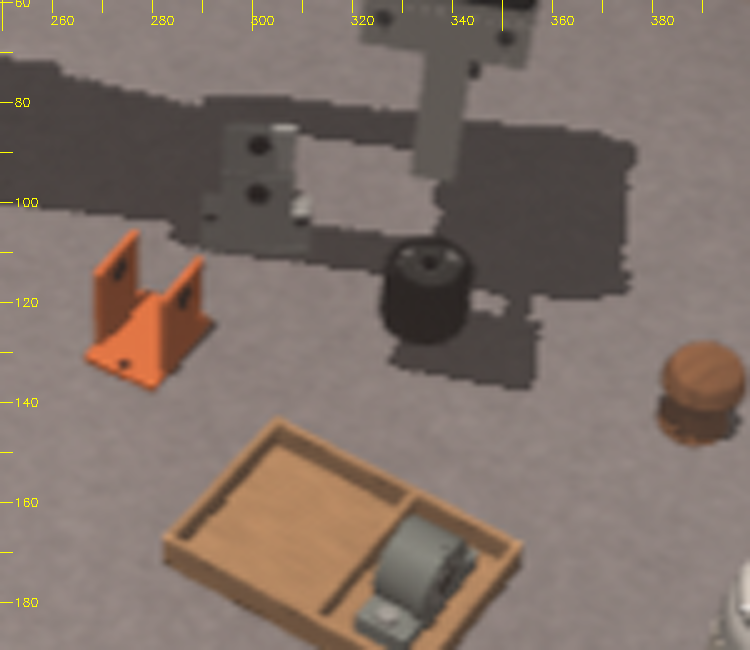

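The block sits in the narrow compartment. Picking the small wheel.

```bash
python3 -m handwheel '[{"xyz":[0,0,-0.04],"spin":0,"fingers":0.07},{"xyz":[0,0,-0.07],"spin":0,"fingers":0.07},{"xyz":[0,0,-0.09],"spin":0,"fingers":0.07},{"xyz":[0,0,-0.099],"spin":0,"fingers":0.07},{"xyz":[0,0,-0.099],"spin":0,"fingers":0.07},{"xyz":[0,0,-0.099],"spin":0,"fingers":0.03},{"xyz":[0,0,-0.099],"spin":0,"fingers":0.03},{"xyz":[0,0,-0.099],"spin":0,"fingers":0.03},{"xyz":[0,0,-0.099],"spin":0,"fingers":0.03},{"xyz":[0,0,-0.099],"spin":0,"fingers":0.03},{"xyz":[0,0,-0.099],"spin":0,"fingers":0.03}]' 30
```

```text
t: 26.28
eef_pos: [0.4825, 0.2726, -0.0198]
eef_rot: [[0.948, 0.319, 0.001], [0.319, -0.948, 0.004], [0.003, -0.003, -1.0]]
contact_force: [-1.1, -0.5, 5.2]
grip_width: 0.0437
```

```bash
python3 -m handwheel '[{"xyz":[0,0,0.03],"spin":0,"fingers":0.03},{"xyz":[0,0,0.08],"spin":0,"fingers":0.03},{"xyz":[0,0,0.09],"spin":0,"fingers":0.03},{"xyz":[0.005,-0.04,0.09],"spin":-0.1,"fingers":0.03},{"xyz":[0.01,-0.08,0.09],"spin":-0.2,"fingers":0.03},{"xyz":[0.015,-0.12,0.09],"spin":-0.3,"fingers":0.03},{"xyz":[0.0195,-0.1615,0.09],"spin":-0.35,"fingers":0.03},{"xyz":[0.0195,-0.1615,0.09],"spin":-0.35,"fingers":0.03},{"xyz":[0.0195,-0.1615,0.09],"spin":-0.35,"fingers":0.03},{"xyz":[0.0195,-0.1615,0.05],"spin":-0.35,"fingers":0.03},{"xyz":[0.0195,-0.1615,0.03],"spin":-0.35,"fingers":0.03},{"xyz":[0.0195,-0.1615,0.015],"spin":-0.35,"fingers":0.03},{"xyz":[0.0195,-0.1615,0.008],"spin":-0.35,"fingers":0.03},{"xyz":[0.0195,-0.1615,0.007],"spin":-0.35,"fingers":0.03},{"xyz":[0.0195,-0.1615,0.006],"spin":-0.35,"fingers":0.03},{"xyz":[0.0195,-0.1615,0.006],"spin":-0.35,"fingers":0.03}]'
python3 -m handwheel '[{"xyz":[0,0,-0.001],"spin":0,"fingers":0.03},{"xyz":[0,0,-0.001],"spin":0,"fingers":0.03}]'
```

```text
t: 28.28
eef_pos: [0.5027, 0.1112, -0.013]
eef_rot: [[1.0, -0.025, 0.004], [-0.025, -1.0, 0.003], [0.004, -0.003, -1.0]]
contact_force: [0.0, 0.4, -1.7]
grip_width: 0.0435
t: 28.52
eef_pos: [0.5029, 0.1111, -0.0138]
eef_rot: [[1.0, -0.025, 0.005], [-0.025, -1.0, 0.003], [0.004, -0.003, -1.0]]
contact_force: [-0.0, 0.0, -1.2]
grip_width: 0.0432
```

```bash
python3 -m handwheel '[{"xyz":[0,0,-0.0015],"spin":0,"fingers":0.03},{"xyz":[0,0,-0.0015],"spin":0,"fingers":0.03},{"xyz":[0,0,-0.0015],"spin":0,"fingers":0.06},{"xyz":[0,0,-0.0015],"spin":0,"fingers":0.06},{"xyz":[0,0,-0.0015],"spin":0,"fingers":0.06},{"xyz":[0,0,0.03],"spin":0,"fingers":0.06},{"xyz":[0,0,0.08],"spin":0,"fingers":0.06},{"xyz":[0,0,0.11],"spin":0,"fingers":0.06},{"xyz":[-0.03,0.04,0.11],"spin":0.15,"fingers":0.062},{"xyz":[-0.06,0.08,0.11],"spin":0.3,"fingers":0.062},{"xyz":[-0.09,0.12,0.11],"spin":0.45,"fingers":0.062},{"xyz":[-0.12,0.16,0.11],"spin":0.557,"fingers":0.062},{"xyz":[-0.123,0.169,0.11],"spin":0.557,"fingers":0.062},{"xyz":[-0.123,0.169,0.11],"spin":0.557,"fingers":0.062},{"xyz":[-0.123,0.169,0.11],"spin":0.557,"fingers":0.062},{"xyz":[-0.123,0.169,0.06],"spin":0.557,"fingers":0.062},{"xyz":[-0.123,0.169,0.06],"spin":0.557,"fingers":0.062}]'
python3 - <<'E'
from h import *
t=ctrl.get_image('top')
b=cv2.resize(t[175:255,180:240],None,fx=5,fy=5); a=cv2.resize(ctrl.get_image('scene')[70:170,260:350],None,fx=4,fy=4)
cv2.imwrite('pics/p6.png',np.hstack([a,b]))
E
```

```text
t: 30.65
eef_pos: [0.3772, 0.2772, 0.0423]
eef_rot: [[0.863, 0.505, -0.006], [0.505, -0.863, 0.0], [-0.005, -0.003, -1.0]]
contact_force: [0.4, 0.8, 0.0]
grip_width: 0.0621
```

View pics/p6.png

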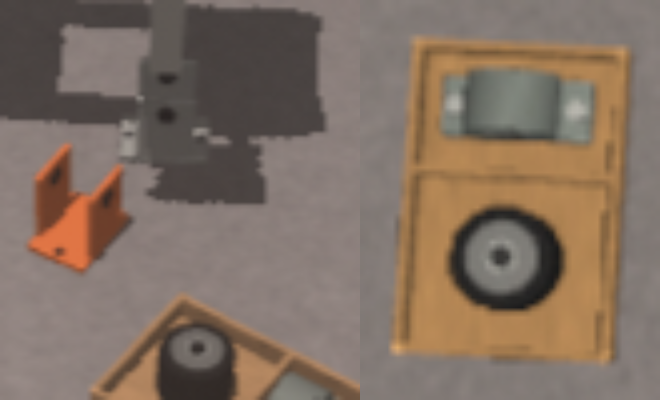

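The small wheel and block both sit well inside their compartments, and the fingers are over the fork's cheeks. Going down to grip.

```bash
python3 -m handwheel '[{"xyz":[0.0025,0.0025,0],"spin":0,"fingers":0.062},{"xyz":[0.0025,0.0025,-0.02],"spin":0,"fingers":0.062},{"xyz":[0.0025,0.0025,-0.04],"spin":0,"fingers":0.062},{"xyz":[0.0025,0.0025,-0.055],"spin":0,"fingers":0.062},{"xyz":[0.0025,0.0025,-0.058],"spin":0,"fingers":0.062},{"xyz":[0.0025,0.0025,-0.058],"spin":0,"fingers":0.062},{"xyz":[0.0025,0.0025,-0.058],"spin":0,"fingers":0.02},{"xyz":[0.0025,0.0025,-0.058],"spin":0,"fingers":0.02},{"xyz":[0.0025,0.0025,-0.058],"spin":0,"fingers":0.02},{"xyz":[0.0025,0.0025,-0.058],"spin":0,"fingers":0.02},{"xyz":[0.0025,0.0025,-0.058],"spin":0,"fingers":0.02}]' 30
```

```text
t: 32.12
eef_pos: [0.3832, 0.2824, -0.0108]
eef_rot: [[0.863, 0.506, 0.002], [0.506, -0.863, 0.006], [0.005, -0.004, -1.0]]
contact_force: [-0.9, 1.5, 3.8]
grip_width: 0.0395
```

```bash
python3 -m handwheel '[{"xyz":[0,0,0.03],"spin":0,"fingers":0.02},{"xyz":[0,0,0.08],"spin":0,"fingers":0.02},{"xyz":[0,0,0.11],"spin":0,"fingers":0.02},{"xyz":[0.02,-0.045,0.11],"spin":0.1,"fingers":0.02},{"xyz":[0.04,-0.09,0.11],"spin":0.22,"fingers":0.02},{"xyz":[0.065,-0.135,0.11],"spin":0.34,"fingers":0.02},{"xyz":[0.085,-0.18,0.11],"spin":0.46,"fingers":0.02},{"xyz":[0.105,-0.225,0.11],"spin":0.58,"fingers":0.02},{"xyz":[0.13,-0.27,0.11],"spin":0.7,"fingers":0.02},{"xyz":[0.15,-0.315,0.11],"spin":0.82,"fingers":0.02},{"xyz":[0.17,-0.36,0.11],"spin":0.9,"fingers":0.02},{"xyz":[0.183,-0.386,0.11],"spin":0.959,"fingers":0.02},{"xyz":[0.183,-0.386,0.11],"spin":0.959,"fingers":0.02},{"xyz":[0.183,-0.386,0.11],"spin":0.959,"fingers":0.02},{"xyz":[0.183,-0.386,0.08],"spin":0.959,"fingers":0.02},{"xyz":[0.183,-0.386,0.05],"spin":0.959,"fingers":0.02},{"xyz":[0.183,-0.386,0.03],"spin":0.959,"fingers":0.02},{"xyz":[0.183,-0.386,0.03],"spin":0.959,"fingers":0.02},{"xyz":[0.183,-0.386,0.03],"spin":0.959,"fingers":0.02}]'
python3 - <<'E'
from h import *
ctrl.get_image('top');crop(ctrl.get_image('scene'),200,160,150,130,5,'pics/p7.png')
E
```

```text
t: 34.5
eef_pos: [0.5667, -0.1029, 0.0203]
eef_rot: [[0.081, 0.997, -0.002], [0.997, -0.081, 0.005], [0.005, -0.002, -1.0]]
contact_force: [0.8, 0.3, -2.7]
grip_width: 0.0397
```

View pics/p7.png

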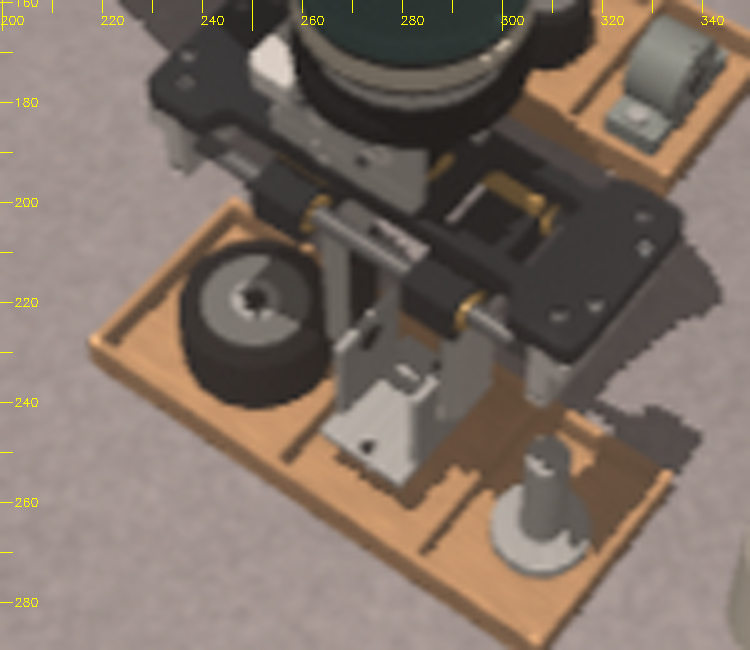

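The fork hangs squarely over the middle compartment, clear of its neighbours. Lowering.

```bash
python3 -m handwheel '[{"xyz":[0,-0.0005,-0.01],"spin":0,"fingers":0.02},{"xyz":[0,-0.0005,-0.018],"spin":0,"fingers":0.02},{"xyz":[0,-0.0005,-0.022],"spin":0,"fingers":0.02},{"xyz":[0,-0.0005,-0.024],"spin":0,"fingers":0.02},{"xyz":[0,-0.0005,-0.024],"spin":0,"fingers":0.02}]'
for i in 1 2 3; do python3 -m handwheel '[{"xyz":[0,0,-0.001],"spin":0,"fingers":0.02},{"xyz":[0,0,-0.001],"spin":0,"fingers":0.02}]' | grep -E 'eef_pos|force|width'; done
```

```text
t: 35.22
eef_pos: [0.5672, -0.104, -0.0033]
eef_rot: [[0.081, 0.997, -0.001], [0.997, -0.081, 0.005], [0.005, -0.001, -1.0]]
contact_force: [0.5, -0.4, -2.6]
grip_width: 0.0397
eef_pos: [0.5672, -0.104, -0.0042]
contact_force: [0.1, -0.2, -3.5]
grip_width: 0.0399
eef_pos: [0.5672, -0.104, -0.0052]
contact_force: [0.5, 1.1, -3.0]
grip_width: 0.0395
eef_pos: [0.5671, -0.1039, -0.0064]
contact_force: [-0.4, 0.2, -2.8]
grip_width: 0.0395
```

```bash
python3 -m handwheel '[{"xyz":[0,0,-0.001],"spin":0,"fingers":0.02},{"xyz":[0,0,-0.0015],"spin":0,"fingers":0.02},{"xyz":[0,0,-0.0015],"spin":0,"fingers":0.05},{"xyz":[0,0,-0.0015],"spin":0,"fingers":0.05},{"xyz":[0,0,-0.0015],"spin":0,"fingers":0.05},{"xyz":[0,0,0.03],"spin":0,"fingers":0.05},{"xyz":[0,0,0.08],"spin":0,"fingers":0.05},{"xyz":[0,0,0.13],"spin":0,"fingers":0.05},{"xyz":[-0.06,0.02,0.13],"spin":0,"fingers":0.05},{"xyz":[-0.12,0.04,0.13],"spin":0,"fingers":0.05},{"xyz":[-0.18,0.06,0.13],"spin":0,"fingers":0.05},{"xyz":[-0.24,0.08,0.13],"spin":0,"fingers":0.05},{"xyz":[-0.27,0.1,0.13],"spin":0,"fingers":0.05},{"xyz":[-0.27,0.1,0.13],"spin":0,"fingers":0.05},{"xyz":[-0.27,0.1,0.13],"spin":0,"fingers":0.05}]'
python3 - <<'E'
from h import *
t=ctrl.get_image('top');s=ctrl.get_image('scene')
b=cv2.resize(t[140:265,175:345],None,fx=4.4,fy=4.4,interpolation=cv2.INTER_CUBIC); cv2.imwrite('pics/f.png',b)
for u in('top','scene'): print(u)
print(abs(t[80:190,90:330].astype(int)-cv2.imread('pics/top0.png')[80:190,90:330]).max(2)[:60].max(), abs(t[155:182,110:150].astype(int)-cv2.imread('pics/top0.png')[155:182,110:150]).max())
E
```

```text
t: 37.85
eef_pos: [0.2978, -0.0042, 0.124]
eef_rot: [[0.081, 0.997, 0.001], [0.997, -0.081, 0.004], [0.004, 0.0, -1.0]]
contact_force: [0.7, 0.5, -0.2]
grip_width: 0.0501
top
scene
9 7
```

View pics/f.png

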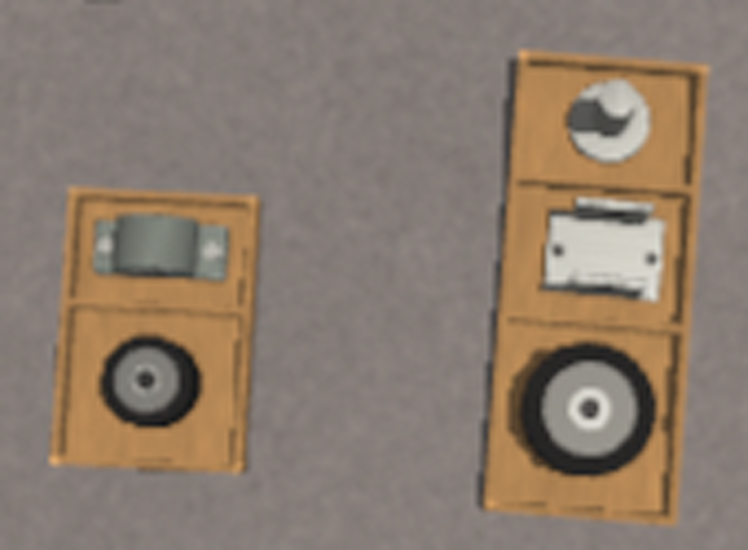

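All five pieces are in their compartments, and the bystander regions match the first picture. One last numeric check in the carton frames, then hand in.

Run:
```python
from h import *
f=lambda X,Y,z:ray('top',175+X/4.4,140+Y/4.4,z)[:2]
L=((.5505,-.1026),-.081);S=((.529,.110),-.045)
def loc(p,F):
    c,s=np.cos(F[1]),np.sin(F[1]);d=p-np.array(F[0]);return (np.array([c*d[0]+s*d[1],-s*d[0]+c*d[1]])*1000).round(1)
print('lw -64',loc(f(590,408,.038),L));print('fork 16',loc((f(557,250,.009)+f(651,258,.009))/2,L));print('pin 80',loc(f(608,121,.012),L))
print('sw -27',loc(f(146,380,.038),S));print('blk 38',loc((f(105,245,.018)+f(210,250,.018))/2,S))
ctrl.close_job()
```

```text
lw -64 [-61.2  -0.9]
fork 16 [15.5 -3.9]
pin 80 [80.7 -0.8]
sw -27 [-26.8  -1.3]
blk 38 [38.4  0.6]
the job is handed in; nothing more can be done
```

Both kits are packed and the job is handed in, at about 38 s of the 122 s allowed. No verdict is reported, so this rests on my own checks.

In the last top view all five pieces stand upright inside their own compartments, clear of the walls. Their measured centres, in carton x/y, against the targets:

| Piece | Measured x/y (mm) | Target x/y (mm) |
|---|---|---|
| Large wheel | −61.2 / −0.9 | −64 / 0 |
| Fork | 15.5 / −3.9 | 16 / 0 |
| Axle pin | 80.7 / −0.8 | 80 / 0 |
| Small wheel | −26.8 / −1.3 | −27 / 0 |
| Bearing block | 38.4 / 0.6 | 38 / 0 |

- **Bystanders:** the image patches at the drawer knob, tin and bottle match the first picture to within noise. The tin was only partly in the compared patch. I left the pink pin and orange fork alone.
- **Gripper:** it was up and clear of everything when I handed in.
- **Reported height was wrong:** the tool's reported z is about 39 mm too low. My first grasp of the large wheel therefore closed above it, without moving it noticeably. I found the error from the two camera views (about 44 mm) and a light touch on the bench (39 mm), and used the touch value.
- **Not measured:** I did not measure tilt or seating height. The pieces were let go within about 1–2 mm of the carton floor, and I judged upright and flat from the pictures.

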